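# Right the reference bottle and hold the probe centred in its bored cap

## Task

The empty amber reference bottle with the bored cap has tipped over against the front rail of the white reagent warmer: stand it upright again where it belongs, in its place in the lane, let it go, and leave the two bottles beside it as they are. Then take the probe thermometer out of its stand and lower its steel stem down the middle of the hole in the bottle's cap until the red ring on the stem is level with the top of the cap; the stem must not touch the hole or the bottle at any time, or it would read the warm wall instead of the air inside. Finish while still holding the thermometer there in the gripper, upright, centred and still, with the bottle standing on its own.

Things in the scene. Friction and masses are not known exactly. Their poses are not given: they have to be found in the camera images.
- warmer: Fixed white reagent warmer, 112 mm (x) by 315 mm (y), turned up to 0.25 rad. Metal plate (the lane) from y -125 to +125 mm; 72 mm high control head at y +126 to +182 mm. A 6 mm wire rail along each side at x -42 (front) and +42 mm (back), middle 60 mm above the desk; cross wire at the -y end. Origin: on the desk under the lane's middle; x away from the robot, y left along the lane.
- lane (a point): Middle of the row of bottles, on the lane's plate, 18 mm above the desk (warmer x +10 mm, y 0; axes as the warmer's). The three bottles have their places at y -78, 0 and +78 mm from here, in any order.
- ref_bottle: Loose empty amber bottle, 0.1 to 0.16 kg, 108 mm tall: body 46 mm across up to 68 mm, neck 33 mm from 79 mm, black cap 38 mm across from 84 to 106 mm (grip the cap). Starts leaning 35 degrees towards the warmer's -x, side on the front rail, foot's front edge on the plate. Origin: centre of the underside; z along its axis to the cap. Right place: upright, origin within 50 mm of its start.
- cap_hole (a point): Centre of the hole's mouth at the top of the reference bottle's cap (108 mm from the underside; the rim of a white guide bush 27 mm across, 2 mm proud of the black cap), z out along the bottle's axis. The hole is 16 mm across and 24 mm long, then opens into the hollow bottle, whose floor is 104 mm below the mouth.
- amber_dropper: Bystander in the lane: loose amber dropper bottle with a black rubber bulb, 29 mm across, 102 mm tall. Origin: centre of the underside. To be left standing where it is.
- white_bottle: Bystander in the lane: loose white bottle with a blue cap, 35 mm across, 66 mm tall. Origin: centre of the underside. To be left standing where it is.
- stand: Thermometer stand, fixed: grey base plate 90 x 80 x 8 mm with a white upright block 50 x 44 mm whose grey top, 46 x 40 mm, is 106 mm above the desk. A pocket 20.5 x 26.5 mm, 14 mm deep, in the top holds the foot of the handle; a 15 mm hole below it takes the stem. Origin: on the desk under the middle; turned up to 0.4 rad.
- thermometer: Loose probe thermometer, 0.05 kg, upright in the stand: round steel stem 5 mm thick, 80 mm long, pointing down; above it a flat-sided white handle 16 mm (x) by 22 mm (y), from 80 to 175 mm above the tip, display on its -x face. Origin: the stem's tip; z up along stem and handle. It must rise about 95 mm to clear the stand.
- stem_tip (a point): The lower end of the thermometer's stem (same point as the thermometer's origin).
- immersion_ring (a point): Middle of the red ring (6 mm across, 3 mm wide) on the stem, 55 mm above the tip.
- handle_grip (a point): Good place to grip the thermometer: on the handle's axis, 135 mm above the tip (55 mm above the handle's foot, 40 mm below its top); axes as the thermometer's.
Not all that is in view belongs to the job. What is shaped like the ref_bottle but brown is not meant.

How it is judged:
On the way, in this order (a step that is already met when the one before it is completed fails the run):
1. the reference bottle stands upright in its place in the lane, let go (angle between ref_bottle's own z axis and vertical below 0.06 rad and z of ref_bottle in the frame of warmer between 0.013 and 0.022 m and x of ref_bottle in the frame of warmer between -0.03 and 0.03 m and distance of ref_bottle from where it was at the start of the episode below 0.05 m and contact force between ref_bottle and the arm below 0.2 N and contact force between ref_bottle and the fingers below 0.2 N), for 0.2 s.
2. the thermometer is lifted out of its stand, its tip above the stand (z of stem_tip in the frame of stand above 0.106 m and contact force between thermometer and the fingers above 1 N), for 0.1 s.
3. the stem's tip is down in the hole, at least 20 mm below the cap's top, with the stem held upright (z of stem_tip in the frame of cap_hole below -0.02 m and horizontal distance between stem_tip and cap_hole below 0.006 m and angle between the z axis of thermometer and the z axis of ref_bottle, either way round below 0.1 rad and contact force between thermometer and the fingers above 1 N), for 0.1 s.
At the end, for the whole second after the job is handed in: Thermometer held still in the fingers, not touching the bottle: red ring within 8 mm of the cap top, ring and tip within 4 mm of the hole centre, stem within 0.07 rad of the bottle axis. Bottle upright (0.06 rad) on the plate, untouched, within 50 mm of its start; neighbours within 20 mm (all of step 1 and z of immersion_ring in the frame of cap_hole between -0.008 and 0.008 m and horizontal distance between each of immersion_ring, stem_tip and cap_hole below 0.004 m and angle between the z axis of thermometer and the z axis of ref_bottle, either way round below 0.07 rad and contact force between thermometer and ref_bottle below 0.05 N and contact force between thermometer and the fingers above 1 N and linear speed of thermometer below 0.01 m/s and angle between each of amber_dropper, white_bottle's own z axis and vertical below 0.1 rad and distance of each of amber_dropper, white_bottle from where it was at the start of the episode below 0.02 m); the arm keeps its last pose, push and grip.
It fails at once if the thermometer touches the reference bottle (more than 0.2 N) (contact force between thermometer and ref_bottle above 0.2 N).
It fails at once if a neighbouring bottle is tipped or pushed away (angle between any of amber_dropper, white_bottle's own z axis and vertical above 0.3 rad or distance of any of amber_dropper, white_bottle from where it was at the start of the episode above 0.03 m).
It fails at once if the reference bottle falls out of the lane (height (world z) of ref_bottle below 0.01 m).
It also fails if it takes over 61 s, if anything falls off the work surface, if the arm or the gripper's body presses on something with over 40 N, if the wrist force passes 120 N, or if a joint passes its speed limit or range.

## Robot

A 6-joint arm with a two-finger parallel gripper is mounted at the origin on a cart in front of the work surface, level with it; the furniture and walls round the work are solid. World frame = base frame: x ahead of the robot, y to its left, z up, the work surface at z = 0. Lengths are in m, angles in rad, forces in N, time in s.
With the tool pointing down it reaches from about 0.375 to 0.975 m from the base axis. Payload 3.8 kg.
Tool frame: the origin (TCP) lies between the finger pads; the fingertips stand 17 mm ahead of it and the grasp point (between the pads) lies 2 mm behind it; z points along the fingers, y is the line along which they close (so a half turn about z gives the same grasp; the last joint's range is limited). The gripper opens to 85 mm and grips with 20 to 120 N. Pads are 22 mm wide; open, the fingers measure 114 mm over their backs; the gripper's body (76 mm by 85 mm) begins 54 mm behind the grasp point. The pads swing forward as they close: fully open they stand 13 mm farther back than shut.
Start: joints at [1.087, 0.264, 1.604, -0, 1.274, -0.037], TCP at [0.292, 0.609, 0.248] pointing down, gripper open.
Joint ranges: [-2.63, 2.63], [-0.94, 2.18], [0.31, 2.57], [-1.31, 4.45], [0, 2.66], [-2.55, 2.55]. Speed limits (rad/s): [2.57, 2.57, 3.14, 3.14, 3.14, 3.14].

## Interface

Orientations are given as a rotation vector (axis times angle).
In Python, from workcell import bot gives the robot as it stands.
- The arm moves only by the tool play_rows, never from a script. Its argument "steps" is one flat list of numbers, 4 for each row, row after row: the shift along the tool's x, y, z in m, then the turn about the tool's z in rad. A call has 1 to 10 rows; each row is the pose to reach, as a shift and turn from the pose commanded when the call began, along the tool's axes at that moment; what a row does not reach only later rows make up. A row lasts 1/8 s, in which the tool goes at most 62.5 mm and 10.7 degrees, less where a joint would pass 70% of its speed; a pose out of reach is approached as far as the arm can. A call with a gripper value outside its range is refused whole. "jaw" is the closure in counts, from 0 (fully open) to 255 (shut), set as the call begins (left out, the last holds). The fingers move at their own pace and stop on an object; "grip_force" is the grip in N (left out, the last holds). Time passes only in rows, so rows that repeat a pose let the fingers close. It gives the time, the measured TCP pose, the force, the opening and the grip force at its end, in the units of the state.
- bot.read_state(): the state, without advancing time (a new reading comes with each control period).
- bot.read_camera(name): name is "scene" or "top" or "wrist"; returns a dict with "pixels" (384x512x3 uint8, blue, green, red), "mtx" (3x3 intrinsics, pixels), "R" (3x3) and "t" (3): a world point X has camera coordinates R X + t. Camera axes: x right, y down, z forward; pixel columns grow to the right and rows downward; lengths in m; the calibration is good to about 2 mm. A picture is of the moment at which its call begins. There is no depth.
- bot.finish_job(): hands the job in; it is judged then, once.
The state is a dict: "time": time; "q": joint angles; "joint_vel": joint speeds; "joint_torque": joint torques, N m; "tool_pos": TCP position; "tcp_rot": TCP orientation; "wrist_force": force on the tool from outside, world axes, zero at the start; "torque": the same for the moment, N m; "width": opening from 0.0 (shut) to 1.0 (fully open); "grip_force": force on a finger pad.
Only numpy, scipy, OpenCV 4.12 (cv2) and the standard library are available. Lean on these libraries where they do the work, as an engineer would, in place of code of your own. Each camera call takes 0.05 s, during which the arm holds its last target. There are 200 camera calls.

## Working session

There is one attempt and no reset: what is moved stays moved. The work goes in short steps, Python scripts to look and compute and a tool call to move; the robot and the scene stay as the last step left them, time stands still between calls to the robot, and variables do not carry over. Pictures are saved under pics/ and viewed, at most 10 in all, crops included, and the job is handed in when it is done.

Besides the shell and the picture viewer there is one more tool, called after "Call:" as name(argument=value, ...), one argument or row to a line, values as JSON. play_rows: Moves the arm, as the interface text tells. Its arguments: {"type":"object","properties":{"steps":{"type":"array"},"jaw":{"type":"number"},"grip_force":{"type":"number"}},"required":["steps"]}

```bash
mkdir -p pics
cat > h.py <<'E'
from workcell import bot
import numpy as np, cv2
from scipy.spatial.transform import Rotation as Ro
def cam(n):
    c=bot.read_camera(n); return c
def ray(c,u,v):
    d=c["R"].T@np.linalg.inv(c["mtx"])@np.array([u,v,1.]); return -c["R"].T@c["t"], d/np.linalg.norm(d)
def onz(c,u,v,z):
    o,d=ray(c,u,v); return o+d*(z-o[2])/d[2]
def tri(rs):
    A=sum(np.eye(3)-np.outer(d,d) for o,d in rs); b=sum((np.eye(3)-np.outer(d,d))@o for o,d in rs); return np.linalg.solve(A,b)
def proj(c,X):
    p=c["mtx"]@(c["R"]@np.asarray(X,float)+c["t"]); return p[:2]/p[2]
E
python3 - <<'E'
from h import *
import pickle
C={n:cam(n) for n in("scene","top","wrist")}
pickle.dump(C,open("c0.pkl","wb"))
im=np.hstack([C["scene"]["pixels"],C["top"]["pixels"]])
for n in C:
    c=C[n]; print(n,(-c["R"].T@c["t"]).round(3),c["R"][2].round(2))
cv2.imwrite("pics/scene0.png",cv2.resize(C["scene"]["pixels"],(800,600)))
cv2.imwrite("pics/top0.png",cv2.resize(C["top"]["pixels"],(800,600)))
print(bot.read_state())
E
```

```text
scene [0.17  0.559 0.584] [ 0.38 -0.77 -0.51]
top [ 0.287 -0.144  1.258] [ 0.2   0.02 -0.98]
wrist [0.214 0.645 0.373] [ 0.29 -0.14 -0.94]
{'time': 0.15, 'q': array([ 1.08709205e+00,  2.64576787e-01,  1.60508259e+00, -2.62327257e-06,
        1.27375050e+00, -3.68649478e-02]), 'joint_vel': array([-0.00019551, -0.00185738, -0.00373391,  0.00118739, -0.00011072,
        0.00089958]), 'joint_torque': array([ 3.01664395e-04, -5.15907776e+01, -3.67958415e+01,  1.35700993e-04,
        8.05341115e-03, -1.44302157e-05]), 'tool_pos': array([0.29139802, 0.60823655, 0.24723823]), 'tcp_rot': array([-6.95964279e-01, -3.06305525e+00,  2.75895328e-03]), 'wrist_force': array([ 0.25638504, -0.03166721, -0.19332557]), 'torque': array([ 0.01188277,  0.08527165, -0.02386785]), 'grip_force': 0.0, 'width': 0.9990823848704716}
```

View pics/scene0.png

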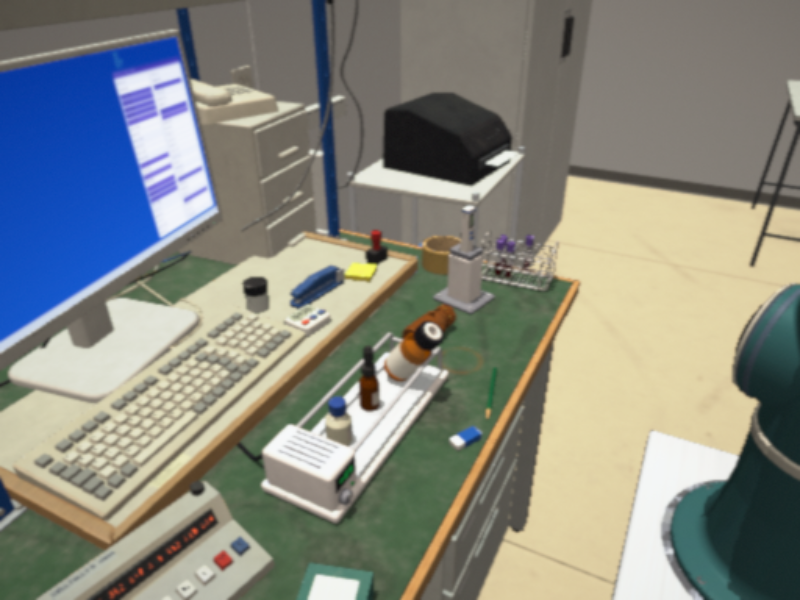

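View pics/top0.png

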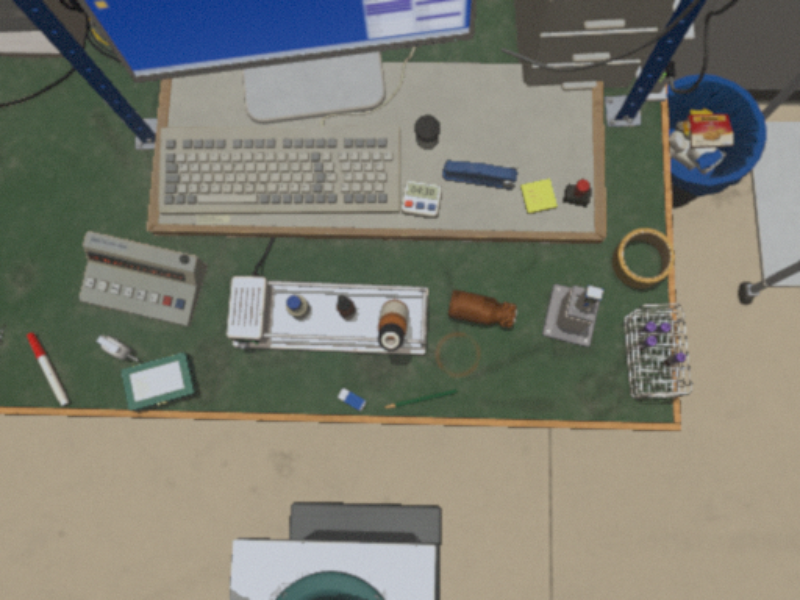

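Candidates: the tilted bottle with black cap and white bush in the lane (scene 425,340; top 392,325) fits. The plain brown one lying on the desk (top 483,309) is the decoy. I'll confirm this with an enlarged crop.

Run:
```python
from h import *
import pickle
C=pickle.load(open("c0.pkl","rb"))
s,t=C["scene"]["pixels"],C["top"]["pixels"]
def z(im,x,y,w,h): return cv2.resize(im[y:y+h,x:x+w],(400,300),interpolation=cv2.INTER_CUBIC)
# scale 5 : 80x60 ; 
a=np.vstack([np.hstack([z(s,220,180,80,60),z(s,265,120,80,60)]),np.hstack([z(t,210,175,80,60),z(t,335,170,80,60)])])
cv2.imwrite("pics/crop.png",a)
```

```text
(no output)
```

View pics/crop.png

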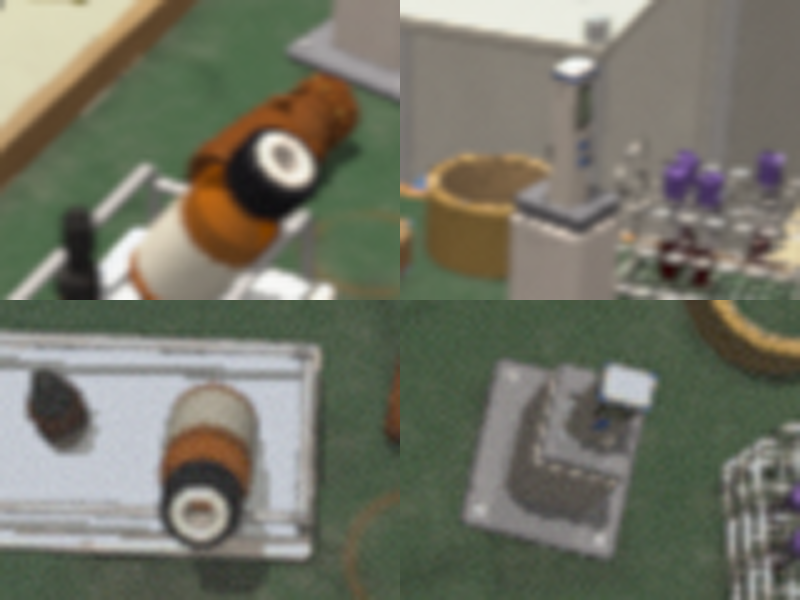

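The crop confirms it: black cap with white bush, bush centre at scene (276.6,212.6) and top (249.6,217.2). The thermometer handle's top is at scene (300.2,133.6) and top (380.6,187.6).

Run:
```python
from h import *
import pickle
C=pickle.load(open("c0.pkl","rb")); S,T=C["scene"],C["top"]
P=lambda a,b: tri([ray(S,*a),ray(T,*b)])
def rep(n,X,a,b): print(n,X.round(4),"resid px",(proj(S,X)-a).round(1),(proj(T,X)-b).round(1))
# refine white bush by mask
def bush(c,u,v,r=7):
    im=c["pixels"].astype(int); y0,x0=int(v)-r,int(u)-r
    p=im[y0:y0+2*r+1,x0:x0+2*r+1]; m=((p.min(2)>110)).astype(np.uint8)
    n,l,st,ce=cv2.connectedComponentsWithStats(m); k=1+np.argmax(st[1:,4]); h=cv2.convexHull(np.argwhere(l==k)[:,::-1].astype(np.float32))
    e=cv2.minAreaRect(h); print("bush",st[k],e); return e[0][0]+x0,e[0][1]+y0
for n,a,b in [("bush",(276.6,212.6),(249.6,217.2)),("thtop",(300.2,133.6),(380.6,187.6))]:
    X=P(a,b); rep(n,X,a,b)
    if n=="thtop": print("onz .187",onz(T,*b,.187),onz(S,*a,.187))
try:
    a=bush(S,276.6,212.6);b=bush(T,249.6,217.2);X=P(a,b);rep("bush2",X,a,b)
except Exception as e: print(e)
k=.64
for n,p,z in [("farR",(274,184),.01),("nearR",(272.4,225.6),.01),("farL",(272*k,281*k),.01),("nearL",(233*k,348*k),.01),
 ("st TL",(335+100/5,170+58/5),.008),("st TR?",(335+250/5,170+90/5),.008),("st BL",(335+62/5,170+222/5),.008),("st BR",(335+210/5,170+257/5),.008),
 ("dropbase",(210+75/5,175+140/5),.018)]:
    print(n,onz(T,*p,z).round(4))
# handle top corners
for p in [(607,362),(657,374),(648,410),(598,397)]:
    print("hc",onz(T,335+(p[0]-400)/5,170+(p[1]-300)/5,.187).round(4))
```

```text
bush [ 0.4538 -0.0851  0.1154] resid px [-0.5 -0.1] [0.1 0.5]
thtop [ 0.5168 -0.3764  0.1832] resid px [-0.3 -0.1] [0.1 0.4]
onz .187 [ 0.51681609 -0.37532109  0.187     ] [ 0.51262985 -0.36754823  0.187     ]
bush [ 2  1 12 11 98] ((7.500000953674316, 6.5), (12.727922439575195, 8.485280990600586), 45.0)
bush [ 2  2 12 11 84] ((7.250000953674316, 7.25), (10.60660171508789, 9.899494171142578), 45.0)
bush2 [ 0.4534 -0.0843  0.1187] resid px [-0.4 -0.1] [0.1 0.4]
farR [ 0.5583 -0.1395  0.01  ]
nearR [ 0.4502 -0.1378  0.01  ]
farL [0.5638 0.12   0.01  ]
nearL [0.4504 0.1769 0.01  ]
st TL [ 0.5696 -0.3484  0.008 ]
st TR? [ 0.5544 -0.4252  0.008 ]
st BL [ 0.4836 -0.3282  0.008 ]
st BR [ 0.4673 -0.403   0.008 ]
dropbase [ 0.5043 -0.0157  0.018 ]
hc [ 0.5284 -0.3663  0.187 ]
hc [ 0.5234 -0.3882  0.187 ]
hc [ 0.5071 -0.3839  0.187 ]
hc [ 0.5125 -0.3621  0.187 ]
```

```bash
cat >> h.py <<'E'
def go(x,y,z,ang,s=None):
    """shift in tool axes + turn to reach world xyz with tool-y at angle ang"""
    s=s or bot.read_state(); R=Ro.from_rotvec(s["tcp_rot"]).as_matrix()
    d=R.T@(np.array([x,y,z])-s["tool_pos"]); cur=np.arctan2(R[1,1],R[0,1])
    t=-(ang-cur); t=(t+np.pi)%(2*np.pi)-np.pi
    print("pos",s["tool_pos"].round(4),"yang",round(cur,4),"tilt",np.degrees(np.arccos(-R[2,2])).round(2),"t",s["time"],"-> shift",d.round(4),"turn",round(t,4))
E
python3 -c "
from h import *
go(.4587,-.085,.24,1.556)"
```

```text
pos [0.2914 0.6082 0.2472] yang 1.124 tilt 0.1 t 0.15 -> shift [-0.4504 -0.5529  0.0082] turn -0.432
```

Call:
play_rows(
  steps=[-0.45,-0.553,0.008,-0.432,-0.45,-0.553,0.008,-0.432,-0.45,-0.553,0.008,-0.432,-0.45,-0.553,0.008,-0.432,-0.45,-0.553,0.008,-0.432,-0.45,-0.553,0.008,-0.432,-0.45,-0.553,0.008,-0.432,-0.45,-0.553,0.008,-0.432,-0.45,-0.553,0.008,-0.432,-0.45,-0.553,0.008,-0.432],
  jaw=70,
  grip_force=20,
)

```text
time: 1.4
tool_pos: [0.4379, -0.0008, 0.2414]
tcp_rot: [0.023, 3.141, 0.0]
wrist_force: [0.8, 0.1, -0.0]
width: 0.725
grip_force: 0.0
```

```bash
python3 -c "
from h import *
go(.4587,-.085,.24,1.556)
print(bot.read_state()['width'])"
```

```text
pos [ 0.4379 -0.0008  0.2414] yang 1.556 tilt 0.05 t 1.4 -> shift [-0.022  -0.0838  0.0014] turn -0.0
0.7248118290870507
```

Call:
play_rows(
  steps=[-0.022,-0.084,0.001,0,-0.022,-0.084,0.001,0,-0.022,-0.084,0.001,0],
)

```text
time: 1.78
tool_pos: [0.4586, -0.0848, 0.2399]
tcp_rot: [-0.029, -3.141, -0.0]
wrist_force: [-0.2, -0.1, 0.5]
width: 0.729
grip_force: 0.0
```

Run:
```python
from h import *
c=cam("wrist"); print((-c["R"].T@c["t"]).round(4),proj(c,(.4535,-.085,.1175)))
im=c["pixels"]; cv2.imwrite("pics/w1.png",cv2.resize(im,(800,600)))
np.save("w1.npy",c,allow_pickle=True); go(.4587,-.085,.24,1.556)
```

```text
[ 0.3733 -0.0834  0.3655] [250.99807124 187.96415142]
pos [ 0.4583 -0.0836  0.2399] yang 1.5538 tilt 0.07 t 1.825 -> shift [-0.0004 -0.0014 -0.0001] turn -0.0022
```

View pics/w1.png

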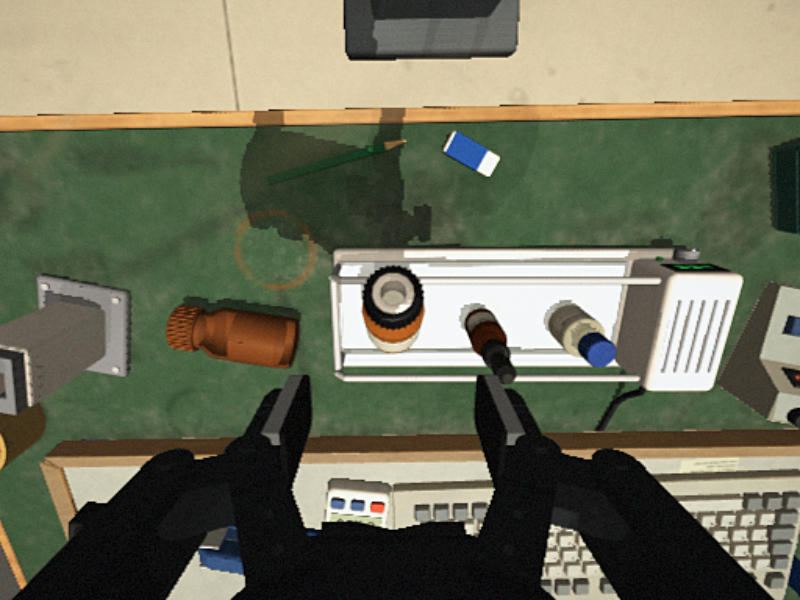

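The wrist view shows the bush at (394,291) of 800x600, within 1.2 px of the prediction, and both neighbours are clear. I'll descend around the cap.

Call:
play_rows(
  steps=[0,0,0.05,0,0,0,0.09,0,0,0,0.12,0,0,0,0.131,0,0,0,0.131,0],
)

```text
time: 2.45
tool_pos: [0.4583, -0.0822, 0.109]
tcp_rot: [-0.021, -3.14, -0.001]
wrist_force: [0.5, -0.0, -0.1]
width: 0.728
grip_force: 0.0
```

Call:
play_rows(
  steps=[0,0,0,0,0,0,0,0,0,0,0,0,0,0,0,0,0,0,0,0],
  jaw=255,
  grip_force=20,
)

```text
time: 3.08
tool_pos: [0.46, -0.0834, 0.1108]
tcp_rot: [0.024, 3.139, -0.0]
wrist_force: [0.6, 2.0, 6.3]
width: 0.413
grip_force: 20.4
```

Call:
play_rows(
  steps=[0,0,0,0,0,0,0,0,0,0,0,0,0,0,-0.02,0,0,0,-0.06,0,0,0,-0.1,0,0,0,-0.1,0],
  jaw=70,
)

```text
time: 3.95
tool_pos: [0.4613, -0.0838, 0.2131]
tcp_rot: [0.023, 3.134, -0.003]
wrist_force: [0.2, 0.2, 0.3]
width: 0.729
grip_force: 0.0
```

Call:
play_rows(
  steps=[0,0,0,0.18,0,0,0,0.36,0,0,0,0.54,0,0,0,0.72,0,0,0,0.9,0,0,0,1.08,0,0,0,1.26,0,0,0,1.44,0,0,0,1.571,0,0,0,1.571],
  jaw=45,
)

```text
time: 5.2
tool_pos: [0.4578, -0.083, 0.2078]
tcp_rot: [-2.235, -2.205, 0.002]
wrist_force: [-0.1, 0.8, 0.3]
width: 0.832
grip_force: 0.0
```

Run:
```python
from h import *
c=cam("wrist"); c2=cam("scene"); print(proj(c,(.4535,-.085,.1175)),proj(c2,(.4535,-.085,.1175)))
cv2.imwrite("pics/w2.png",np.hstack([cv2.resize(c["pixels"],(400,300)),cv2.resize(c2["pixels"][150:270,200:360],(400,300))]))
for i in range(4):
  go(.465,-.084,.111,-.015); 
print(bot.read_state()["width"])
```

```text
[247.45301352 205.99366789] [276.19658592 211.73186997]
pos [ 0.4581 -0.0831  0.2083] yang -0.0127 tilt 0.09 t 5.3 -> shift [-0.0009  0.007   0.0973] turn 0.0023
pos [ 0.4581 -0.0831  0.2083] yang -0.0127 tilt 0.09 t 5.3 -> shift [-0.0009  0.007   0.0973] turn 0.0023
pos [ 0.4581 -0.0831  0.2083] yang -0.0127 tilt 0.09 t 5.3 -> shift [-0.0009  0.007   0.0973] turn 0.0023
pos [ 0.4581 -0.0831  0.2083] yang -0.0127 tilt 0.09 t 5.3 -> shift [-0.0009  0.007   0.0973] turn 0.0023
0.8239188767854776
```

View pics/w2.png

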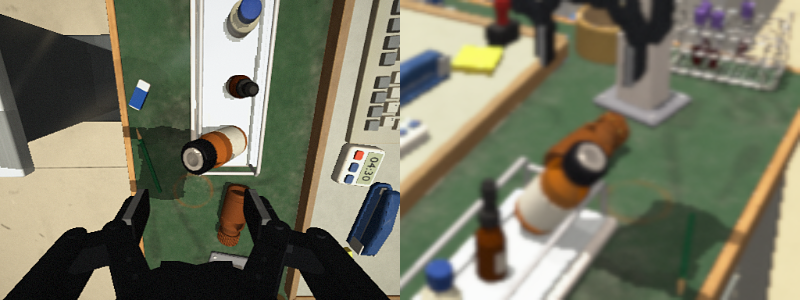

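Run:
```python
from h import *
c=cam("wrist");s=cam("scene");T=cam("top")
def segm(c):
    h=cv2.cvtColor(c["pixels"],cv2.COLOR_BGR2HSV); return h
for X in [(.4535,-.084,.1175),(.5155,-.086,.031),(.5,-.0855,.055)]:
    print(X,(proj(c,X)/1.28).round(1),((proj(s,X)-[200,150])*2.5+[400,0]).round(1), proj(T,X).round(1))
a=(197*1.28,156.5*1.28); b=(200+190/2.5,150+161/2.5)
X=tri([ray(c,*a),ray(s,*b)]); print(X,proj(c,X)-a,proj(s,X)-b,onz(c,*a,.1175))
```

```text
(0.4535, -0.084, 0.1175) [193.  159.9] [590.  154.9] [249.2 217.7]
(0.5155, -0.086, 0.031) [235.  139.6] [529.4 213.8] [252.5 198.4]
(0.5, -0.0855, 0.055) [226.9 144.1] [543.6 197.9] [251.7 202.7]
[ 0.45604959 -0.0844313   0.10945511] [-2.15757681  1.45416178] [-1.04386096  0.22447866] [ 0.45804378 -0.08001918  0.1175    ]
```

Call:
play_rows(
  steps=[0,0.009,0,0,0,0.009,0.04,0,0,0.009,0.08,0,0,0.009,0.097,0,0,0.009,0.097,0],
)

```text
time: 6.08
tool_pos: [0.467, -0.0831, 0.1112]
tcp_rot: [-2.236, -2.203, 0.002]
wrist_force: [0.6, 0.6, 0.8]
width: 0.824
grip_force: 0.0
```

Call:
play_rows(
  steps=[0,0.004,0,0,0,0.008,-0.001,0,0,0.012,-0.003,0,0,0.016,-0.005,0,0,0.02,-0.007,0,0,0.02,-0.007,0],
)

```text
time: 6.82
tool_pos: [0.4883, -0.0837, 0.1196]
tcp_rot: [2.237, 2.204, 0.001]
wrist_force: [-0.5, 0.4, 0.6]
width: 0.826
grip_force: 0.0
```

Run:
```python
from h import *
s=cam("scene");T=cam("top")
cv2.imwrite("pics/p1.png",np.hstack([cv2.resize(s["pixels"][150:270,200:360],(400,300)),cv2.resize(T["pixels"][150:240,190:310],(400,300))]))
go(.5,-.084,.12,-.015)
```

```text
pos [ 0.4876 -0.0836  0.1192] yang -0.015 tilt 0.02 t 6.925 -> shift [-0.0002  0.0124 -0.0008] turn 0.0
```

View pics/p1.png

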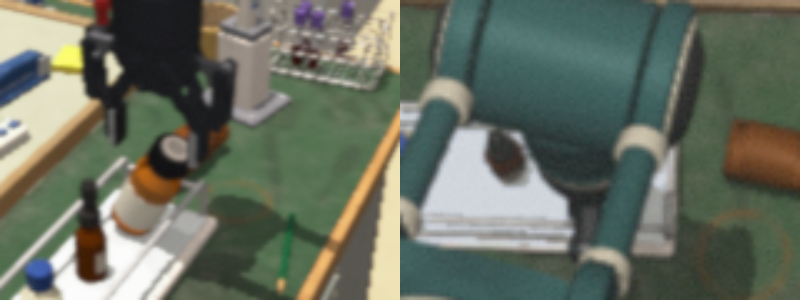

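Call:
play_rows(
  steps=[0,0.001,0,0,0,0.002,-0.001,0,0,0.003,-0.001,0,0,0.003,-0.001,0],
  jaw=88,
)

```text
time: 7.42
tool_pos: [0.4909, -0.0837, 0.1203]
tcp_rot: [2.238, 2.205, 0.0]
wrist_force: [-0.4, 0.3, -0.1]
width: 0.656
grip_force: 0.1
```

Call:
play_rows(
  steps=[0,0.002,0,0,0,0.005,-0.001,0,0,0.008,-0.002,0,0,0.011,-0.002,0,0,0.014,-0.003,0,0,0.017,-0.003,0,0,0.019,-0.003,0,0,0.019,-0.003,0],
  jaw=100,
)

```text
time: 8.43
tool_pos: [0.5097, -0.0839, 0.1232]
tcp_rot: [-2.238, -2.205, 0.0]
wrist_force: [-0.6, 0.3, -0.4]
width: 0.61
grip_force: 0.0
```

Run:
```python
from h import *
s=cam("scene");w=cam("wrist")
cv2.imwrite("pics/p2.png",np.hstack([cv2.resize(s["pixels"][150:270,200:360],(400,300)),cv2.resize(w["pixels"],(400,300))]))
go(.5,-.084,.12,-.015)
for th in (0,10,20):
    c_,s_=np.cos(np.radians(th)),np.sin(np.radians(th)); X=(.4966-.108*s_+.023*c_,-.0845,.018+.108*c_+.023*s_); print(th,X,(proj(s,X)-[200,150])*2.5,proj(w,X)/1.28)
```

```text
pos [ 0.5095 -0.0839  0.1232] yang -0.015 tilt 0.02 t 8.525 -> shift [-0.0002 -0.0095  0.0032] turn 0.0
0 (np.float64(0.5196), -0.0845, np.float64(0.126)) [123.36382817 128.40734748] [211.73955204 208.99598968]
10 (np.float64(0.5004965751312522), -0.0845, np.float64(0.12835314541165785)) [142.33616881 131.2736702 ] [183.93840707 211.38567684]
20 (np.float64(0.48127475479890364), -0.0845, np.float64(0.1273532663413685)) [161.78842721 137.44870701] [156.04560916 210.85256482]
```

View pics/p2.png

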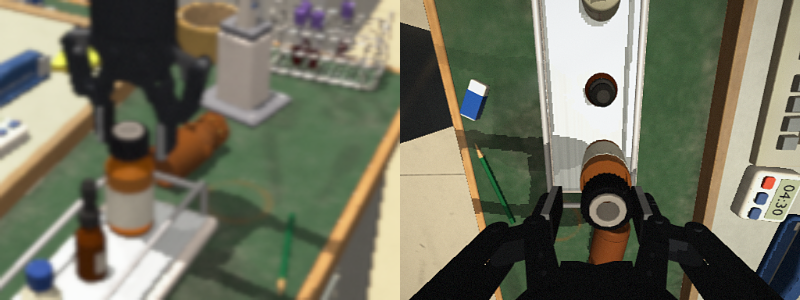

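The bottle now stands upright between the fingers (scene crop bush at (127,128); the upright prediction was (123,128)). I'll rise straight up and go over the thermometer.

Call:
play_rows(
  steps=[0,0,-0.02,0,0,0,-0.06,0,0,0,-0.11,0,0,0,-0.14,0,0,0,-0.14,0,0,0,-0.14,0],
)

```text
time: 9.28
tool_pos: [0.509, -0.0838, 0.2621]
tcp_rot: [-2.237, -2.204, 0.001]
wrist_force: [-0.6, -1.2, -0.6]
width: 0.608
grip_force: 0.0
```

Run:
```python
from h import *
import pickle
w=cam("wrist");s=cam("scene");pickle.dump((w,s),open("c1.pkl","wb"))
a=s["pixels"][130:250,190:350]; b=w["pixels"][200:344,160:352]
cv2.imwrite("pics/m1.png",np.hstack([cv2.resize(a,(400,300),interpolation=cv2.INTER_CUBIC),cv2.resize(b,(400,300),interpolation=cv2.INTER_CUBIC)]))
X=(.516,-.0845,.126);print(proj(w,X),proj(s,X))
go(.5168,-.376,.26,-.22)
# cross-check on the handle top using quad centre
```

```text
[259.03699388 188.12256416] [250.76661401 201.74532215]
pos [ 0.5085 -0.0837  0.2611] yang -0.015 tilt 0.21 t 9.375 -> shift [-0.2921  0.0127  0.0009] turn 0.205
```

View pics/m1.png

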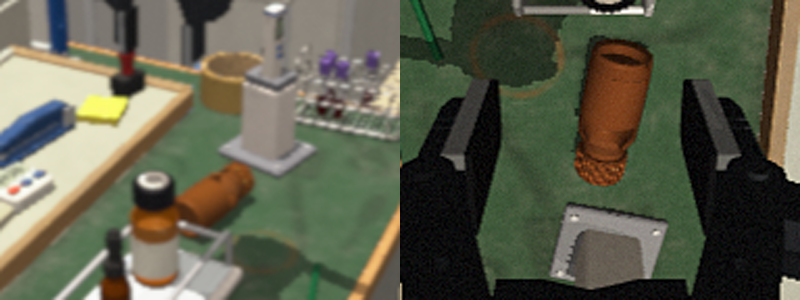

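The view shows the bottle standing upright and untouched in the lane, cap at crop (155,182). Next I'll approach the thermometer and measure its handle top from near.

Call:
play_rows(
  steps=[-0.05,0.012,-0.01,0.1,-0.11,0.012,-0.01,0.205,-0.17,0.012,-0.01,0.205,-0.23,0.012,-0.01,0.205,-0.26,0.012,-0.01,0.205,-0.266,0.012,-0.01,0.205,-0.266,0.012,-0.01,0.205],
)

```text
time: 10.25
tool_pos: [0.5172, -0.3494, 0.2717]
tcp_rot: [-2.45, -1.962, 0.0]
wrist_force: [-0.1, 1.2, -0.7]
width: 0.609
grip_force: 0.0
```

Run:
```python
from h import *
import pickle
w=cam("wrist");s=cam("scene");pickle.dump((w,s),open("c2.pkl","wb"))
go(.5168,-.376,.145,-.22)
H=[(.5284,-.3663,.187),(.5234,-.3882,.187),(.5071,-.3839,.187),(.5125,-.3621,.187)]
for h in H: print(proj(w,h).round(1))
print("foot",proj(w,(.5168,-.376,.106)))
c=proj(w,(.5168,-.376,.187)).astype(int); y0,x0=max(0,c[1]-90),max(0,c[0]-120)
p=w["pixels"][y0:y0+180,x0:x0+240]; print(x0,y0,p.shape)
cv2.imwrite("pics/t1.png",cv2.resize(p,None,fx=3.3,fy=3.3))
```

```text
pos [ 0.5176 -0.3487  0.2726] yang -0.2189 tilt 0.09 t 10.35 -> shift [-0.027   0.0053  0.1276] turn 0.0011
[269.1 221.1]
[268.5 244. ]
[249.7 243.3]
[250.2 220.4]
foot [256.88963299 200.97010662]
138 143 (180, 240, 3)
```

View pics/t1.png

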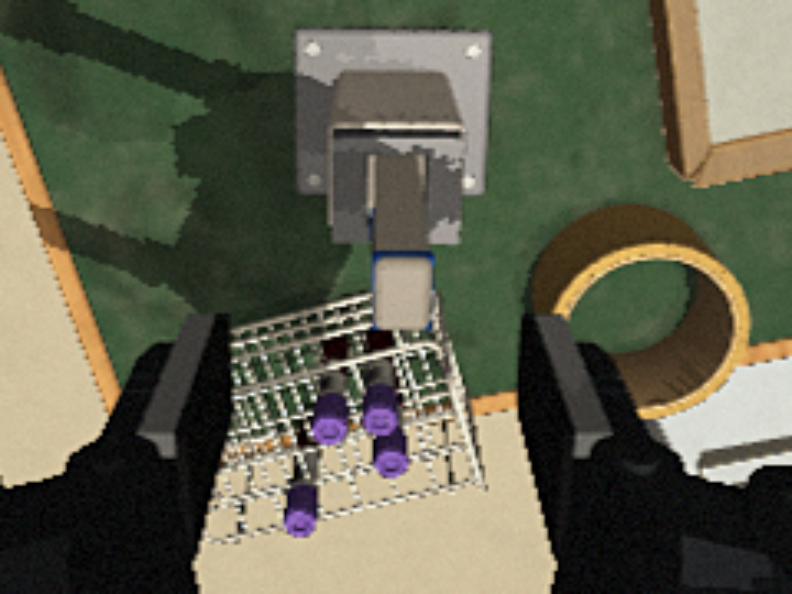

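Handle top at crop (372–434, 252–330) matches the prediction within 1 px, and the yaw is aligned. I'll descend and grip.

Call:
play_rows(
  steps=[-0.027,0.005,0,0,-0.027,0.005,0,0,-0.027,0.005,0.04,0,-0.027,0.005,0.08,0,-0.027,0.005,0.11,0,-0.027,0.005,0.127,0,-0.027,0.005,0.127,0],
)

```text
time: 11.22
tool_pos: [0.516, -0.3768, 0.145]
tcp_rot: [-2.45, -1.963, 0.001]
wrist_force: [0.1, 0.6, 0.2]
width: 0.609
grip_force: 0.0
```

Call:
play_rows(
  steps=[0,0,0,0,0,0,0,0,0,0,0,0,0,0,0,0,0,0,0,0,0,0,0,0],
  jaw=255,
  grip_force=40,
)

```text
time: 11.98
tool_pos: [0.5177, -0.3784, 0.1483]
tcp_rot: [2.449, 1.962, 0.001]
wrist_force: [-1.5, 0.5, 6.4]
width: 0.179
grip_force: 41.2
```

Call:
play_rows(
  steps=[0,0,-0.01,0,0,0,-0.03,0,0,0,-0.055,0,0,0,-0.08,0,0,0,-0.11,0,0,0,-0.14,0,0,0,-0.155,0,0,0,-0.155,0,0,0,-0.155,0],
)

```text
time: 13.1
tool_pos: [0.5161, -0.3771, 0.2998]
tcp_rot: [-2.45, -1.963, 0.001]
wrist_force: [-0.1, 1.1, -0.6]
width: 0.182
grip_force: 40.5
```

Run:
```python
from h import *
import pickle
w,s=pickle.load(open("c1.pkl","rb"))
# bush from wrist c1 and scene
def bush(c,X0,r=14,thr=105):
    u,v=proj(c,X0); x0,y0=int(u)-r,int(v)-r
    p=c["pixels"][y0:y0+2*r+1,x0:x0+2*r+1].min(2); m=(p>thr).astype(np.uint8)
    n,l,st,ce=cv2.connectedComponentsWithStats(m); k=1+np.argmin([np.hypot(*(ce[i]-r))+ (1e3 if st[i,4]<25 else 0) for i in range(1,n)])
    q=cv2.convexHull(np.argwhere(l==k)[:,::-1].astype(np.float32)); e=cv2.fitEllipse(q) if len(q)>4 else cv2.minAreaRect(q)
    print("bush",e,st[k]); return e[0][0]+x0,e[0][1]+y0
a=bush(w,(.516,-.0845,.126),24);b=bush(s,(.516,-.0845,.126))
X=tri([ray(w,*a),ray(s,*b)]);print(a,b,X,proj(w,X)-a,proj(s,X)-b,"z.126:",onz(w,*a,.126),onz(s,*b,.126))
st=bot.read_state();print(st["width"],st["grip_force"]); go(.516,-.0845,.30,-.22)
```

```text
bush ((24.762052536010742, 25.468456268310547), (23.699243545532227, 24.841936111450195), 87.76610565185547) [ 13  14  25  24 363]
bush ((14.497814178466797, 14.57907485961914), (7.403998374938965, 12.099732398986816), 90.05646514892578) [ 9 11 12  8 77]
(259.76205253601074, 189.46845626831055) (250.4978141784668, 201.57907485961914) [ 0.51705143 -0.08594672  0.12542316] [ 0.28280464 -0.20630396] [ 0.1584371  -0.03358834] z.126: [ 0.5167419  -0.08597647  0.126     ] [ 0.51686522 -0.08485026  0.126     ]
0.18155265952426775 40.459601283073425
pos [ 0.5161 -0.3771  0.2998] yang -0.22 tilt 0.13 t 13.1 -> shift [ 0.2855 -0.0639  0.0003] turn 0.0
```

Call:
play_rows(
  steps=[0.02,-0.004,0,0,0.06,-0.013,0,0,0.11,-0.025,0,0,0.16,-0.036,0,0,0.21,-0.047,0,0,0.25,-0.056,0,0,0.275,-0.062,0,0,0.284,-0.064,0,0,0.284,-0.064,0,0,0.284,-0.064,0,0],
)

```text
time: 14.35
tool_pos: [0.5161, -0.0871, 0.301]
tcp_rot: [-2.453, -1.963, 0.001]
wrist_force: [-0.9, -0.6, 0.5]
width: 0.183
grip_force: 40.5
```

Run:
```python
from h import *
import pickle
w=cam("wrist");s=cam("scene");pickle.dump((w,s),open("c3.pkl","wb"))
go(.5168,-.0858,.30,-.22)
M=np.array([.5168,-.0858,.126])
for z in (.126,.167,.222,.247): print(z,"w",proj(w,[*M[:2],z]).round(1),"s",proj(s,[*M[:2],z]).round(1))
u,v=proj(w,[*M[:2],.18]).astype(int); us,vs=proj(s,[*M[:2],.17]).astype(int)
a=w["pixels"][v-60:v+60,u-40:u+40]; b=s["pixels"][vs-45:vs+45,us-30:us+30]
print("w0",u-40,v-60,"s0",us-30,vs-45)
cv2.imwrite("pics/i1.png",np.hstack([cv2.resize(a,(400,600),interpolation=cv2.INTER_CUBIC),cv2.resize(b,(400,600),interpolation=cv2.INTER_CUBIC)]))
```

```text
pos [ 0.5162 -0.0873  0.3011] yang -0.2213 tilt 0.02 t 14.45 -> shift [0.0016 0.0003 0.0011] turn -0.0013
0.126 w [252.3 175.9] s [250.7 201.4]
0.167 w [252.4 186.7] s [250.5 185.5]
0.222 w [252.6 207. ] s [250.2 162.9]
0.247 w [252.7 219.7] s [250.  152.1]
w0 212 130 s0 220 139
```

View pics/i1.png

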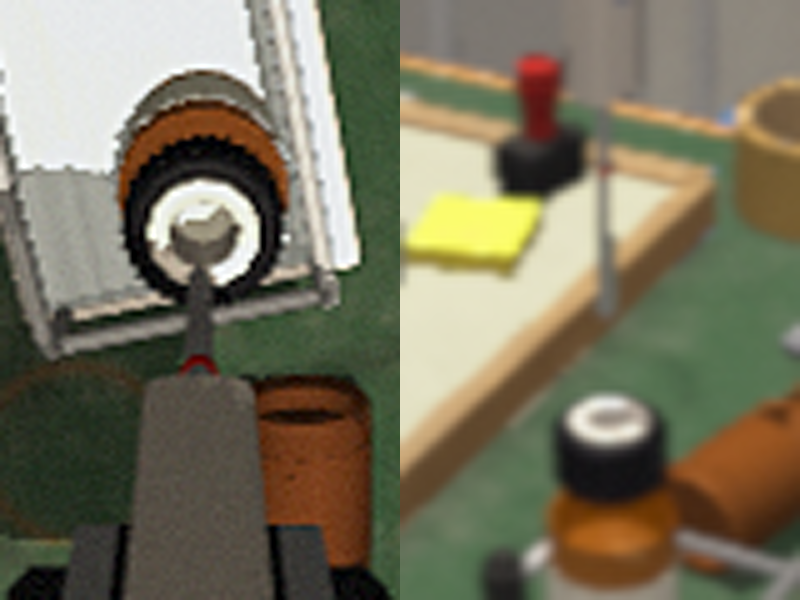

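The wrist crop shows tip (202,262), ring (200,362) and bush centre (213,230). The scene crop shows tip (606,312), ring (604,168) and bush (609,417). From these I'll compute the tip-to-hole offset.

```bash
cat > rel.py <<'E'
from h import *
def solve(w,s,W,S):
    P={}
    for k in W:
        X=tri([ray(w,*W[k]),ray(s,*S[k])]); P[k]=X
        print(k,X.round(4),"res",(proj(w,X)-W[k]).round(1),(proj(s,X)-S[k]).round(1),"wrist@z",onz(w,*W[k],{"tip":.167,"ring":.222,"bush":.126}[k]).round(4))
E
python3 - <<'E'
from rel import *
import pickle
w,s=pickle.load(open("c3.pkl","rb"))
solve(w,s,dict(tip=(252.4,182.4),ring=(252.0,202.4),bush=(254.6,176.1)),dict(tip=(250.9,185.8),ring=(250.6,164.2),bush=(251.3,201.5)))
E
```

```text
tip [ 0.5162 -0.0825  0.1674] res [-1.3  1.5] [-0.9  0.2] wrist@z [ 0.5178 -0.0814  0.167 ]
ring [ 0.516  -0.0835  0.2196] res [-1.   1.2] [-0.6  0.2] wrist@z [ 0.5172 -0.0817  0.222 ]
bush [ 0.5181 -0.0881  0.1237] res [-0.8  0.9] [-0.6  0.2] wrist@z [ 0.5194 -0.0866  0.126 ]
```

Call:
play_rows(
  steps=[0,0,0,0.15,0,0,0,0.33,0,0,0,0.51,0,0,0,0.69,0,0,0,0.87,0,0,0,1.05,0,0,0,1.23,0,0,0,1.35,0,0,0,1.35,0,0,0,1.35],
)

```text
time: 15.7
tool_pos: [0.5162, -0.0869, 0.3012]
tcp_rot: [3.142, 0.003, -0.0]
wrist_force: [0.3, 1.0, -0.8]
width: 0.184
grip_force: 40.4
```

```bash
cat >> rel.py <<'E'
def bush(c,X0,r=22,thr=105):
    u,v=proj(c,X0); x0,y0=int(u)-r,int(v)-r
    p=c["pixels"][y0:y0+2*r+1,x0:x0+2*r+1].min(2); m=(p>thr).astype(np.uint8)
    n,l,st,ce=cv2.connectedComponentsWithStats(m)
    k=1+np.argmin([np.hypot(*(ce[i]-r))+(1e3 if st[i,4]<60 else 0) for i in range(1,n)])
    q=cv2.convexHull(np.argwhere(l==k)[:,::-1].astype(np.float32)); e=cv2.fitEllipse(q)
    print("bush",(e[0][0]+x0,e[0][1]+y0),np.round(e[1],1),st[k]); return e[0][0]+x0,e[0][1]+y0
def ring(c,u0,v0,r=14):
    p=c["pixels"][int(v0)-r:int(v0)+r,int(u0)-r:int(u0)+r].astype(int); B,G,R=p[...,0],p[...,1],p[...,2]
    m=(R>90)&(G<.45*R)&(B<.5*R)&(abs(G-B)<.15*R); q=np.argwhere(m)[:,::-1]
    o=q.mean(0)+[int(u0)-r,int(v0)-r] if len(q) else None; print("ring",o,len(q), q.min(0) if len(q) else'', q.max(0) if len(q) else''); return o
E
python3 - <<'E'
from rel import *
import pickle
for i in (3,):
    w,s=pickle.load(open("c3.pkl","rb")); bush(w,(.5185,-.0865,.126)); ring(w,252,202)
w,s=cam("wrist"),cam("scene");pickle.dump((w,s),open("c4.pkl","wb"))
go(.5168,-.0858,.30,-.22)
b=bush(w,(.517,-.0858,.126)); ring(w,252,202)
print(proj(w,(.517,-.0858,.126)),onz(w,*b,.126),"tip@",onz(w,252.4,182.4,.167))
E
```

```text
bush (252.3732566833496, 176.19926261901855) [21.2 22.5] [ 10  12  23  21 287]
ring [251.2 202.4] 5 [11 14] [16 15]
pos [ 0.5162 -0.0867  0.3012] yang -1.5693 tilt 0.0 t 15.8 -> shift [ 0.0006 -0.0009  0.0012] turn -1.3493
bush (250.78667068481445, 175.65555381774902) [21.2 22.6] [ 12  12  23  22 307]
ring [251.2 202.4] 5 [11 14] [16 15]
[250.12123719 175.94105396] [ 0.51734688 -0.08657827  0.126     ] tip@ [ 0.52158054 -0.08827412  0.167     ]
```

Run:
```python
from rel import *
import pickle
np.set_printoptions(linewidth=250)
for f in ("c3.pkl","c4.pkl"):
    w,s=pickle.load(open(f,"rb")); g=cv2.cvtColor(w["pixels"],cv2.COLOR_BGR2GRAY)
    print("cols",np.arange(240,265))
    for v in range(166,206,1 if f=="c3.pkl" else 2): print(v,g[v,240:265])
```

```text
cols [240 241 242 243 244 245 246 247 248 249 250 251 252 253 254 255 256 257 258 259 260 261 262 263 264]
166 [ 17  12  31  43  38  25  20  52  91 116 162 232 219 189 168 138 122  86  34  19  32  47  32  22  14]
167 [ 14  21  30  32  12  40  97 171 223 241 250 245 247 245 249 253 255 228 137  49  18  20  40  34  28]
168 [ 15  29  39  24  30 141 240 254 244 238 236 235 235 235 235 238 239 245 242 165  57  18  28  27  32]
169 [ 28  33  27  23 139 234 246 238 236 232 231 228 227 228 230 233 235 237 243 245 198  86   6  29  39]
170 [ 37  32  25 115 219 244 235 232 231 230 229 223 191 198 218 231 228 236 235 241 251 213  42  22  41]
171 [ 44   9 100 219 245 238 234 231 228 231 233 237 237 239 239 207 162 225 237 236 242 244 170   3  41]
172 [ 31   9 151 249 240 236 231 216 214 238 234 238 238 241 210 136 127 131 211 237 236 239 195  47  21]
173 [ 29  25 165 247 239 235 206 182 245 237 236 237 242 209 128 141 152 123 163 240 240 241 239 167  10]
174 [ 19  70 197 242 238 234 176 174 222 129 129 131 129 131 140 145 146 140 138 184 239 239 242 191  15]
175 [ 16 145 248 240 240 211  83 118 14
[... 4548 characters left out ...]
 250 248 248 250 255 236  76  54  59  67  68 106 159 144 146 144 146 146 148 143 146 141]
194 [141 156 147 123 130 127 128 139 127  82  55  59  57  54 120 190 166 146 143 147 150 144 147 141 145]
196 [254 254 253 254 254 254 255 251 140  84  52  57  59  49 101 167 161 156 152 155 163 163 158 162 162]
198 [165 165 166 165 168 171 182 159  93  59  56  60  61  54  91 137 131 129 130 133 134 136 134 133 136]
200 [199 194 196 194 204 171  87 101  97  64  61  56  59  53  73 108 105 100 100  96  99  97 105 102 102]
202 [191 190 190 192 196 170 100 107  89  31  40  49  48  27  43  94 113 113 108 111 110 115 114 111 115]
204 [83 81 83 85 84 82 78 66 49 62 61 64 62 62 45 50 45 48 47 43 39 48 43 40 51]
```

Run:
```python
from rel import *
import pickle
np.set_printoptions(linewidth=250)
for f in ("c3.pkl","c4.pkl"):
    w,s=pickle.load(open(f,"rb")); bush(s,(.517,-.086,.126),r=12)
    g=cv2.cvtColor(s["pixels"],cv2.COLOR_BGR2GRAY)
    print("cols",np.arange(238,264))
    for v in list(range(158,192,2))+list(range(194,210,2)): print(v,g[v,238:264])
```

```text
bush (250.57141590118408, 201.42482376098633) [ 7.9 11.9] [ 7  9 12  8 81]
cols [238 239 240 241 242 243 244 245 246 247 248 249 250 251 252 253 254 255 256 257 258 259 260 261 262 263]
158 [ 81  54  46  45  46  47  52  59  64  74  91 102 104 104 104 105 106 105 107 109 109 111 116 125 139 147]
160 [ 67  63  56  48  42  36  31  31  34  65 110 123 113 116 120 119 113 106 105 106 105 104 103 102 103 102]
162 [ 47  50  45  37  31  27  26  24  31  69 121 134 122 143 170 177 173 168 168 164 154 138 128 123 120 114]
164 [ 29  28  27  25  24  24  25  24  31  76 128 134 105 115 148 165 172 172 175 177 178 181 184 182 175 165]
166 [ 25  28  24  24  24  31  52  87 125 170 199 175 141 179 215 219 216 213 205 195 182 171 167 162 162 163]
168 [110 107  93  78 110 165 201 215 222 224 218 183 146 183 218 225 225 225 226 224 222 214 200 186 177 168]
170 [233 228 209 192 210 221 223 224 224 224 217 182 146 182 217 224 224 224 221 209 191 179 172 161 137 106]
172 [233 211 165 185 217 224 224 224 224 224 217 180 145 182 218 225 221 212 194 181 172 158 133 103  86  79]
174 [203 157 175 212 224 225 225 2
[... 4071 characters left out ...]
106 106 104 103 102 100  97  95  93  94]
198 [ 80  93 107 112 105 101 100 101 104 119 146 166 171 170 163 144 118 104  99  99 101 102 101  97  95  94]
200 [107 113 105  99  96  93  96 141 208 232 227 212 191 184 183 175 169 165 137  94  79  91 100  99 100  99]
202 [105 100  98  97  86  67  93 175 231 234 206 171 157 157 164 177 194 193 161 105  57  60  86 101 103 103]
204 [105 107 107 103  83  53  43  70 123 176 208 222 229 228 221 212 196 153  96  50  29  47  80 101 105 103]
206 [102 106 108 103  84  49  28  26  34  48  60  70  78  77  68  56  41  28  22  21  26  48  81 100 104 102]
208 [103 103 105 103  86  56  28  16  19  21  21  21  24  23  22  19  20  20  19  21  26  43  72  92  98  97]
```

The stem end seen in the wrist view is its camera-facing rim, and allowing for that, all views agree within about 1 mm. I'll correct by 1 mm, come to about 10 mm above the mouth, and look again.

Call:
play_rows(
  steps=[-0.001,-0.001,0,0,-0.001,-0.001,0.008,0,-0.001,-0.001,0.018,0,-0.001,-0.001,0.026,0,-0.001,-0.001,0.03,0,-0.001,-0.001,0.03,0,-0.001,-0.001,0.03,0],
)

```text
time: 16.68
tool_pos: [0.5154, -0.0855, 0.2716]
tcp_rot: [3.141, 0.001, 0.001]
wrist_force: [0.5, -0.4, -0.2]
width: 0.182
grip_force: 40.4
```

Run:
```python
from rel import *
import pickle
np.set_printoptions(linewidth=250)
w,s=cam("wrist"),cam("scene");pickle.dump((w,s),open("c5.pkl","wb"))
go(.5168,-.0858,.30,-1.57)
b=bush(w,(.5175,-.0862,.126),r=24); bush(s,(.517,-.086,.126),r=12)
x,y=bot.read_state()["tool_pos"][:2]
for off in ((0,0),(.0026,-.0006)):
    for z in (.126,.136,.167): print(off,z,proj(w,(x+off[0],y+off[1],z)).round(1))
g=cv2.cvtColor(w["pixels"],cv2.COLOR_BGR2GRAY); print("cols",np.arange(238,268))
for v in range(164,204): print(v,g[v,238:268])
g=cv2.cvtColor(s["pixels"],cv2.COLOR_BGR2GRAY); print("scene",np.arange(242,260))
for v in range(170,208,2): print(v,g[v,242:260])
```

```text
pos [ 0.5155 -0.0855  0.2718] yang -1.57 tilt 0.05 t 16.775 -> shift [ 0.0013  0.0003 -0.0282] turn -0.0
bush (252.01495361328125, 182.4573802947998) [23.4 24.7] [ 13  13  25  24 352]
bush (250.42858409881592, 201.42482376098633) [ 7.9 11.9] [ 7  9 12  8 81]
(0, 0) 0.126 [251.1 184.1]
(0, 0) 0.136 [251.1 187. ]
(0, 0) 0.167 [251.  197.4]
(0.0026, -0.0006) 0.126 [251.6 181.8]
(0.0026, -0.0006) 0.136 [251.6 184.6]
(0.0026, -0.0006) 0.167 [251.7 194.7]
cols [238 239 240 241 242 243 244 245 246 247 248 249 250 251 252 253 254 255 256 257 258 259 260 261 262 263 264 265 266 267]
164 [89 83 93 83 43 27 33  0 16  7 11 16  9 13 18 23  6  3 15  8  1  3 10 43 51 56 86 85 84 82]
165 [85 93 93 74  9  1  1 17 10  5 29 47  1  9 18 17  5 14 27 22 17  5  1  3  1 44 88 87 84 80]
166 [86 82 30 29  7  6 24 32 17 10 14 20 25 23 23 19 28 11 12 13  3 21 34 11 11 15 52 65 85 90]
167 [80 51  1  1 19  0 11 15 18 28 31 34 30 51 47 52 43 32 34 23 25 21 14  7  1 12  1 12 56 90]
168 [80 51  5 27 44 19 23 32 43 42 47 59 62 58 63 55 63 56 48 40 28 28 22 15 14 29 20 20 61 86]
169 [ 1 21  2  3 18 29 37 48 65 55 53 5
[... 5154 characters left out ...]
106 107 108 110]
190 [ 90  80  79  79  82  86  89  95 101 101  98 101 103 106 108 109 112 114]
192 [ 77  79  80  86  98 107 106 108 109 103 100 103 103 104 103 102 101 100]
194 [ 77  84  96 103 102 102 103 107 107 102 102 105 107 107 105 104 101  98]
196 [ 93  98  98 100 103 104 106 107 106 102 102 106 106 106 105 104 101 100]
198 [106 100 100 100 105 120 147 167 170 159 138 121 111 104  99  99 101 102]
200 [ 97  94  98 141 210 232 227 213 190 173 161 157 164 165 138  93  79  92]
202 [ 86  67  94 176 232 235 206 170 157 154 153 148 152 163 151 105  57  61]
204 [ 83  53  44  71 124 176 208 223 228 226 213 192 167 125  82  46  31  48]
206 [84 51 27 27 33 47 59 69 73 67 57 47 38 28 23 22 25 47]
```

Tip and hole centre agree within about 1 mm. I'll lower in two stages.

Call:
play_rows(
  steps=[0.0005,0.0005,0,0,0.0005,0.0005,0.004,0,0.0005,0.0005,0.009,0,0.0005,0.0005,0.014,0,0.0005,0.0005,0.019,0,0.0005,0.0005,0.024,0,0.0005,0.0005,0.029,0,0.0005,0.0005,0.033,0,0.0005,0.0005,0.035,0,0.0005,0.0005,0.035,0],
)

```text
time: 18.02
tool_pos: [0.5156, -0.0859, 0.2361]
tcp_rot: [-3.142, -0.001, 0.0]
wrist_force: [1.2, -0.4, -0.8]
width: 0.181
grip_force: 40.4
```

Run:
```python
from rel import *
np.set_printoptions(linewidth=250)
w,s=cam("wrist"),cam("scene")
go(.5168,-.0858,.205,-1.57)
b=bush(w,(.5175,-.0862,.126),r=28); bush(s,(.517,-.086,.126),r=12)
x,y=bot.read_state()["tool_pos"][:2]
print([proj(w,(x+.0026,y-.0006,z)).round(1) for z in (.126,.157)])
g=cv2.cvtColor(w["pixels"],cv2.COLOR_BGR2GRAY); print("cols",np.arange(236,270))
for v in range(176,210): print(v,g[v,236:270])
p=s["pixels"].astype(int)[170:206,240:262]; print("scene redness")
for v in range(36): print(v+170,(p[v,6:16,2]-p[v,6:16,1]))
```

```text
pos [ 0.5158 -0.0859  0.2365] yang -1.57 tilt 0.02 t 18.125 -> shift [ 0.001  -0.0001  0.0315] turn 0.0
bush (251.7844123840332, 193.38494110107422) [26.1 27.9] [ 15  16  28  24 369]
bush (250.40703773498535, 201.45361423492432) [ 7.5 12.2] [ 7  9 12  8 76]
[array([251.7, 192.5]), array([251.8, 204.8])]
cols [236 237 238 239 240 241 242 243 244 245 246 247 248 249 250 251 252 253 254 255 256 257 258 259 260 261 262 263 264 265 266 267 268 269]
176 [87 49  0  9  9 12 11  9 21 13 26 25 32 33 45 45 53 41 40 33 32 24 21 22 16 21  4  9 16  4  3 44 92 87]
177 [51 16  7 22 36 20 12 21 31 40 50 47 56 58 55 57 59 60 58 50 46 46 38 38 30 19 14 18 29 17 11 46 91 76]
178 [ 6 12 10 12 20 12 25 39 47 55 59 59 54 48 56 42 43 39 39 50 53 55 53 51 38 29 21 15 21 25  8  3 21 49]
179 [18 22  3 17 16 30 39 52 62 42 35 36 38 31 29 31 27 33 32 30 35 39 43 42 46 42 35 16 12 15  1  5  7 23]
180 [ 23  29  14  26  40  45  54  53  38  41  30  30  38  42  75 103 113  89  53  44  34  31  27  33  38  48  41  34  27  23  15  29  16  12]
181 [  2  14  29  37  47  57  45  35  24  42  89 119 144 162 188 233 244 210 1
[... 4769 characters left out ...]
89 [ 25  26  24  19  16  16   4 -10 -15 -16]
190 [ 24  23  23  31  44  39  11 -11 -18 -19]
191 [ 22  16   9  16  31  26   2 -15 -19 -21]
192 [ 16   6  -3  -2   5   2 -10 -20 -23 -23]
193 [  5  -5 -10  -7  -2  -4 -16 -23 -25 -26]
194 [ -9 -14 -14 -10  -3  -6 -17 -24 -26 -26]
195 [-15 -16 -16 -10  -3  -5 -16 -23 -24 -26]
196 [-18 -18 -18 -11  -3  -6 -15 -22 -24 -27]
197 [-19 -21 -18 -11  -4  -4 -14 -20 -24 -27]
198 [-18 -15 -11  -6  -2   1  -1  -3  -7 -16]
199 [-6 -5 -4 -3  0  4  9 11  9  5]
200 [-5 -1  0  1  1  6 10 12 13 11]
201 [-2 -1  2  4  4  6  9 10 11 12]
202 [-1 -1  3  5  7  6  9 11 10 12]
203 [ 0  0  1  5  8  8 10 12 12 11]
204 [ 2  4  5  3  2  5 10 11 10  9]
205 [3 5 5 3 3 5 7 8 6 5]
```

The ring is 28.6 mm above the mouth, with the stem centred within 0.5 mm. I'll lower the rest.

Call:
play_rows(
  steps=[0,0,0.004,0,0,0,0.008,0,0,0,0.012,0,0,0,0.016,0,0,0,0.02,0,0,0,0.024,0,0,0,0.027,0,0,0,0.0285,0,0,0,0.0285,0,0,0,0.0285,0],
)

```text
time: 19.38
tool_pos: [0.5158, -0.0859, 0.2079]
tcp_rot: [3.142, 0.001, 0.0]
wrist_force: [0.3, 0.7, -0.5]
width: 0.183
grip_force: 40.4
```

Run:
```python
from rel import *
np.set_printoptions(linewidth=250)
w,s=cam("wrist"),cam("scene")
go(.5168,-.0858,.208,-1.57)
b=bush(w,(.5175,-.0862,.126),r=32)
p=w["pixels"].astype(int); print("wrist redness, cols",np.arange(246,258))
for v in range(196,207): print(v,p[v,246:258,2]-p[v,246:258,1], p[v,246:258,2])
g=cv2.cvtColor(w["pixels"],cv2.COLOR_BGR2GRAY); print("cols",np.arange(232,274))
for v in range(190,224,2): print(v,g[v,232:274])
p=s["pixels"].astype(int)
for v in range(196,206): print(v,p[v,246:256,2]-p[v,246:256,1])
bush(s,(.517,-.086,.126),r=12)
st=bot.read_state(); print(st["wrist_force"],st["joint_vel"].round(4))
```

```text
pos [ 0.5158 -0.0859  0.208 ] yang -1.57 tilt 0.02 t 19.475 -> shift [ 0.001  -0.0001 -0.    ] turn 0.0
bush (251.68728637695312, 204.01019287109375) [27.1 31.2] [ 17  18  32  24 331]
wrist redness, cols [246 247 248 249 250 251 252 253 254 255 256 257]
196 [-3 -2 -1 -1 19 17 14 12 18 16 12 15] [245 250 254 245 181 171 144 161 184 200 189 193]
197 [20 18 12  6  5  1  1  1  4  5 14 16] [176 179 164 109  64  38  47  31 103 186 191 185]
198 [11  8  5  3  2  0  2  3  7  7  6 10] [153 178 148  63  55  62  54  49 111 180 173 171]
199 [ 8  8  7  3  3  1  3 -1  5  5  6  9] [160 179 159  71  63  66  64  52 114 178 170 161]
200 [ 8  6  5 -2  3  2  5  1  2  7  7  7] [181 185 157  65  56  63  69  55 120 188 170 168]
201 [13  8  1 13 56 81 75 46 12  8  8 11] [182 185 159  72  68  81  82  60 124 195 187 187]
202 [  5   5  13  87 100  89  92  80  47  17   7   9] [150 181 152  94 109 118 112  80 104 164 187 172]
203 [12 19 51 90 31 -9  1 57 85 41 15  8] [ 90 108 110 105  83  56  67  97 120 118 123 123]
204 [  8  17  61  34 -10  -3  -8   6  47  55   4   3] [ 91  94  97  85  57  64  60  64  90 108  86
[... 3164 characters left out ...]
1 187 194 198 200 176  76  88  95  95  93  97  99  96  95  95  97  95  93  91  96  92  94  93  94  94  95  94  92 102 134 156 156 146 154 151 154 153 151 153]
196 [-17 -19 -19 -11  -3  -6 -15 -22 -24 -26]
197 [-21 -20 -18 -11  -3  -4 -14 -21 -24 -26]
198 [-18 -15  -8  -3   0   1   0  -2  -7 -15]
199 [-7 -2  3  9  8  9 12 11  9  5]
200 [-4  0  6 16 22 24 19 14 12 12]
201 [-2  0  8 25 46 42 24 14 12 12]
202 [ 0  1  8 17 29 26 16 12 11 12]
203 [ 3  2  4  8 10 11 10 11 12 11]
204 [ 2  5  6  6  7 10 11 11 10  9]
205 [2 4 5 4 5 6 7 7 6 4]
bush (250.4875431060791, 201.49092292785645) [ 7.4 12.1] [ 7 10 12  7 64]
[ 0.91444865  0.2608213  -1.24315274] [ 0.      0.0011  0.0002 -0.0003 -0.0002  0.0006]
```

The ring is level with the cap top (scene row 201.1, bush 201.5) and the stem is centred within about 1 mm in both views, so I'm handing the job in.

```bash
python3 -c "
from h import *
print(bot.finish_job())"
```

```text
the job is handed in; nothing more can be done
None
```

The job is handed in at about 19.5 s of the 61 s. The reference bottle stands upright on its own in its place in the lane. The thermometer is held upright and still in its cap hole, with the red ring level with the cap top, the stem centred to about 1 mm by camera, and no contact showing in the wrist force; the verdict was not returned.

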